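Fetch the tube block out of the slide-lid case and dock it

TASK

Slide the lid of the small storage case out along its tracks until it is free and lay it flat on the bench, grip tab up. Then take the metal tube block out and set it down gently, not dropped, in the dock: wells up, between the two upright guides and standing wholly on the base plate. The guides leave no room for fingers at the block's long sides, so put it down on the way and take it again by its short ends; leave the bottle and the cup where they stand.

Things in the scene. Friction and masses are not known exactly. Their poses are not given: they have to be found in the camera images.
- case: Grey storage case fixed to the bench, 116 (x) x 88 (y) x 53 mm high; origin: centre of its underside. Inside 104 x 66 mm, inner floor 5 mm above the bench. The white lid closes its top and may start up to 18 mm open. Front (-x) wall 41 mm high, lower than the lid; back wall 53 mm.
- track_mouth (a point): Open (-x) end of the lid tracks, 58 mm from the case's centre, 44 mm above the bench; axes as the case's. Grooves along both long sides (41 to 48 mm up, under lips) hold the lid's edges with 2 mm play. Pull the lid level towards -x; it lifts only when wholly out, its centre 112 mm or more from the case's centre.
- lid_tab (a point): Centre of the grip tab on the white sliding lid (loose, about 60 g). Lid plate 106 (x) x 74 (y) x 5 mm; the tab stands on its middle, 12 mm thick along x, 44 mm wide along y, 20 mm tall. This point is half-way up the tab, 10 mm above the plate's upper face, 15 mm above its underside. Axes as the case's while in it: x along the tracks, z up.
- block_mid (a point): Centre of the aluminium tube block (loose, about 0.2 kg), 34 (x) x 58 (y) x 34 mm high, six round wells in its top; z points to the wells. It starts on the case's inner floor under the lid, long side across the tracks: about 4 mm between its short ends and the walls, but 27 mm or more of finger room beside both long sides.
- dock: Aluminium dock fixed to the bench; origin: centre of its underside. Base plate 76 (x) x 84 (y) x 8 mm. Two upright guides, 6 mm thick, 34 mm long along y, reaching 49 mm above the bench, inner faces 40 mm apart along x, open at both y ends; their outer feet reach 34 mm from the centre along x, 17 mm up.
- dock_seat (a point): Where the block's centre is when it stands centred in the dock, 25 mm above the bench (17 mm above the base plate's upper face). Axes as the dock's: the block's long side (its y) goes along this y, either way round.
- reagent_bottle: Bystander: white bottle with screw cap, 49 mm across, 88 mm tall, origin at the centre of its underside. Leave alone.
- sample_cup: Bystander: small white cup, 44 mm across, 36 mm tall, origin at the centre of its underside. Leave alone.
Things that resemble listed ones, but are neither listed nor needed, are in the scene too. What is shaped like the part that bears lid_tab but turquoise is not meant.

How it is judged:
On the way, in this order (a step that is already met when the one before it is completed fails the run):
1. the lid is out of its tracks and lies flat on the bench, tab up, clear of the case (height (world z) of lid_tab between 0.01 and 0.02 m and angle between lid_tab's own z axis and vertical below 0.08 rad and horizontal distance between lid_tab and case above 0.112 m), for 0.2 s.
2. the block is out of the case (horizontal distance between block_mid and case above 0.1 m), for 0.1 s.
At the end, for the whole second after the job is handed in: Block at rest on the dock's plate between the guides, wells up (0.06 rad), centre within 13 mm horizontally and 3 mm in height of dock_seat, long side along the guides (0.2 rad); lid at rest flat on the bench, tab up (0.08 rad), its centre over 112 mm from the case's (all of step 1 and horizontal distance between block_mid and dock_seat below 0.013 m and z of block_mid in the frame of dock_seat between -0.003 and 0.003 m and angle between block_mid's own z axis and vertical below 0.06 rad and angle between the y axis of block_mid and the y axis of dock_seat, either way round below 0.2 rad and linear speed of each of block, lid below 0.02 m/s); the robot touches nothing.
It fails at once if the block is dropped into the dock (over 0.4 m/s within 40 mm of its seat) (distance between block_mid and dock_seat below 0.04 m and linear speed of block above 0.4 m/s).
It fails at once if the reagent bottle is moved more than 20 mm (distance of reagent_bottle from where it was at the start of the episode above 0.02 m).
It fails at once if the sample cup is moved more than 20 mm (distance of sample_cup from where it was at the start of the episode above 0.02 m).
It also fails if it takes over 64 s, if anything falls off the work surface, if the arm or the gripper's body presses on something with over 40 N, if the wrist force passes 120 N, or if a joint passes its speed limit or range.

ROBOT

A 6-joint arm with a two-finger parallel gripper is mounted at the origin on a cart in front of the work surface, level with it; the furniture and walls round the work are solid. World frame = base frame: x ahead of the robot, y to its left, z up, the work surface at z = 0. Lengths are in m, angles in rad, forces in N, time in s.
With the tool pointing down it reaches from about 0.375 to 0.975 m from the base axis. Payload 3.8 kg.
Tool frame: the origin (TCP) lies at the very end of the fingers, on their centre line; the grasp point (between the pads) lies 19 mm behind it; z points along the fingers, y is the line along which they close (so a half turn about z gives the same grasp; the last joint's range is limited). The gripper opens to 85 mm and grips with 20 to 120 N. Pads are 22 mm wide; open, the fingers measure 114 mm over their backs; the gripper's body (76 mm by 85 mm) begins 54 mm behind the grasp point. The pads swing forward as they close: fully open they stand 13 mm farther back than shut.
Start: joints at [-1.289, 0.264, 1.604, -0, 1.274, -0.037], TCP at [0.212, -0.641, 0.231] pointing down, gripper open.
Joint ranges: [-2.63, 2.63], [-0.94, 2.18], [0.31, 2.57], [-1.31, 4.45], [0, 2.66], [-2.55, 2.55]. Speed limits (rad/s): [2.57, 2.57, 3.14, 3.14, 3.14, 3.14].

INTERFACE

Orientations are given as a rotation vector (axis times angle).
In Python, from workcell import read_state, read_camera, calibration, finish_job gives the robot as it stands.
- The arm moves only by the tool step_arm, never from a script. Its argument "commands" is a list of rows, each an object of numbers: "fingers": the gripper's target within -1 to 1 (shut at 1, half-way at 0, fully open at -1); "dx", "dy", "dz": the shift along the tool's x, y, z in m; "roll": the turn about the tool's z in degrees. In form: [{"fingers": .., "dx": .., "dy": .., "dz": .., "roll": ..}, ...]. A call has 1 to 8 rows; each row is the pose to reach, as a shift and turn from the pose commanded when the call began, along the tool's axes at that moment; what a row does not reach only later rows make up. A row lasts 1/8 s, in which the tool goes at most 62.5 mm and 10.7 degrees, less where a joint would pass 70% of its speed; a pose out of reach is approached as far as the arm can. A call with a gripper value outside its range is refused whole. The fingers move at their own pace and stop on an object; "squeeze" is the grip in N (left out, the last holds). Time passes only in rows, so rows that repeat a pose let the fingers close. It gives the time, the measured TCP pose, the force, the opening and the grip force at its end, in the units of the state.
- read_state(): the state, without advancing time (a new reading comes with each control period).
- read_camera(name): name is "scene" or "top" or "wrist"; returns (picture, depth): 400x640x3 uint8, blue, green, red; 400x640 float32, m along the optical axis (not along the pixel's ray), 0 where there is no reading.
- calibration(name): a dict with "intrinsics" (3x3 intrinsics, pixels), "world_to_cam" (4x4, takes a point from world to camera coordinates). Camera axes: x right, y up, looking along -z (the intrinsics and any distortion apply to the point x, -y, -z); pixel columns grow to the right and rows downward; lengths in m; the calibration is good to about 2 mm. The wrist camera is an equidistant fisheye: a pixel r from the principal point sees the ray r / f radians off the axis. A picture is of the moment at which its call begins: read the wrist's pose just before it. calibration takes no time and is no camera call; for the wrist camera it gives the pose at the moment of the call.
- finish_job(): hands the job in; it is judged then, once.
The state is a dict: "time": time; "q": joint angles; "joint_vel": joint speeds; "joint_torque": joint torques, N m; "tool_pos": TCP position; "tcp_rot": TCP orientation; "wrist_force": force on the tool from outside, world axes, zero at the start; "torque": the same for the moment, N m; "width": opening from 0.0 (shut) to 1.0 (fully open); "grip_force": force on a finger pad.
Only numpy, scipy, OpenCV 4.12 (cv2) and the standard library are available. Lean on these libraries where they do the work, as an engineer would, in place of code of your own. Each camera call takes 0.05 s, during which the arm holds its last target. There are 200 camera calls.

## Working session

There is one attempt and no reset: what is moved stays moved. The work goes in short steps, Python scripts to look and compute and a tool call to move; the robot and the scene stay as the last step left them, time stands still between calls to the robot, and variables do not carry over. Pictures are saved under pics/ and viewed, at most 10 in all, crops included, and the job is handed in when it is done.

Besides the shell and the picture viewer there is one more tool, called after "Request:" by a JSON object that holds its "name" and its "arguments". step_arm: Moves the arm, as the interface text tells. Its arguments: {"type":"object","properties":{"commands":{"type":"array","items":{"type":"object","properties":{"fingers":{"type":"number"},"dx":{"type":"number"},"dy":{"type":"number"},"dz":{"type":"number"},"roll":{"type":"number"}}}},"squeeze":{"type":"number"}},"required":["commands"]}

```bash
mkdir -p pics
cat > h.py <<'E'
import numpy as np, cv2
from scipy.spatial.transform import Rotation as R
from workcell import read_state, read_camera, calibration
def pts(depth,c):
    K=np.array(c["intrinsics"]);T=np.linalg.inv(np.array(c["world_to_cam"]))
    v,u=np.mgrid[:depth.shape[0],:depth.shape[1]]
    x=(u-K[0,2])/K[0,0]*depth;y=(v-K[1,2])/K[1,1]*depth
    P=np.stack([x,-y,-depth],-1)
    return P@T[:3,:3].T+T[:3,3]
E
python3 - <<'E'
from h import *
s=read_state();print(s)
for n in("scene","top"):
    c=calibration(n);print(n,c);p,d=read_camera(n);cv2.imwrite(f"pics/{n}0.png",p);np.save(n+"0.npy",d);print((d>0).mean())
E
```

```text
{'time': 0.0, 'q': array([-1.28892178e+00,  2.64766127e-01,  1.60540813e+00,  4.24444506e-06,
        1.27371580e+00, -3.69041025e-02]), 'joint_vel': array([ 8.68253719e-04,  7.49329495e-04, -9.52787707e-04, -9.41545827e-04,
        5.98741646e-04, -2.46262099e-05]), 'joint_torque': array([-6.86579206e-04, -5.15110874e+01, -3.67313111e+01, -2.36911492e-04,
        1.27741348e-02, -3.58140483e-06]), 'tool_pos': array([ 0.21133673, -0.64026881,  0.22993488]), 'tcp_rot': array([-3.09951956e+00, -4.98254914e-01,  4.34273080e-04]), 'wrist_force': array([-0.38931087,  0.04877049,  0.28842813]), 'torque': array([ 0.02478402,  0.01720811, -0.02721394]), 'grip_force': 0.0, 'width': 1.0019710621494196}
scene {'intrinsics': array([[473.60308063,   0.        , 320.62908539],
       [  0.        , 473.60308063, 203.27803133],
       [  0.        ,   0.        ,   1.        ]]), 'world_to_cam': array([[ 0.89773939, -0.44028497, -0.01459891, -0.50593642],
       [ 0.31778186,  0.62429347,  0.71363321, -0.19380312],
       [-0.30508797, -0.64529591,  0.70036741, -0.81626244],
       [ 0.        ,  0.        ,  0.        ,  1.        ]])}
0.99606640625
top {'intrinsics': array([[479.57568695,   0.        , 316.41112999],
       [  0.        , 479.57568695, 199.85859726],
       [  0.        ,   0.        ,   1.        ]]), 'world_to_cam': array([[ 0.01112508, -0.99983782,  0.01416217, -0.04911258],
       [ 0.98612475,  0.01331631,  0.16547103, -0.55384218],
       [-0.16563278,  0.01212479,  0.98611296, -0.99937512],
       [ 0.        ,  0.        ,  0.        ,  1.        ]])}
0.99609375
```

View pics/scene0.png

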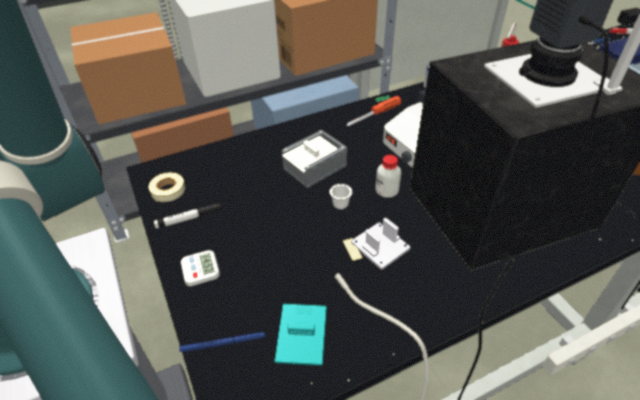

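View pics/top0.png

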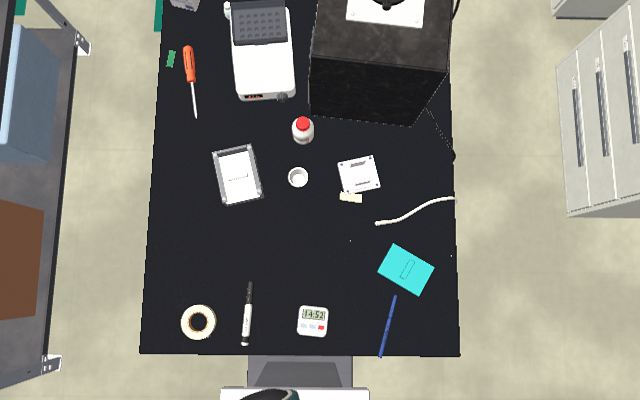

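Scene: the white lid is in the grey case at scene (313,152) and top (238,175). The dock is at scene (380,243) and top (359,175). Things that could be taken for the lid: the turquoise plate at top (406,270), which the task excludes, the white balance at top (263,55) and the timer at top (313,320). I choose the white lid at top (238,175) and will check it in a crop and measure it.

Run:
```python
from h import *
p=cv2.imread("pics/top0.png");d=np.load("top0.npy");P=pts(d,calibration("top"))
a=cv2.resize(p[130:220,195:395],None,fx=4,fy=4,interpolation=cv2.INTER_CUBIC)
q=cv2.imread("pics/scene0.png");b=cv2.resize(q[125:275,270:420],(400,400)) 
im=np.zeros((360+400-160,800,3),np.uint8)
im[:360]=a; b2=cv2.resize(q[125:195,270:360],(400,240*70//90+53)) ; b2=b2[:240]; im[360:360+b2.shape[0],:400]=b2
b3=cv2.resize(q[210:275,335:420],(314,240));im[360:,400:714]=b3
cv2.imwrite("pics/crop.png",im)
def box(sel,r,name):
    m=np.zeros(d.shape,np.uint8);m[r[0]:r[1],r[2]:r[3]]=sel[r[0]:r[1],r[2]:r[3]]
    n,l,s,_=cv2.connectedComponentsWithStats(m);k=1+s[1:,4].argmax();q=P[l==k]
    rc=cv2.minAreaRect((q[:,:2]*1000).astype(np.float32));print(name,len(q),rc,q[:,2].mean(),np.percentile(q[:,2],[5,95]));return q
z=P[...,2];w=p.min(2)>200
box(z>0.03,(135,215,205,270),"case z>30")
box(w&(z>0.03),(135,215,205,270),"lid white")
box((z>0.058),(135,215,205,270),"tab")
box(z>0.004,(150,200,330,390),"dock")
box(z>0.03,(150,200,330,390),"guides")
box(z>0.02,(160,195,283,312),"cup")
box(z>0.04,(110,150,285,320),"bottle")
for u,v in((290,240),(300,230),(200,250)):print(P[v,u])
```

```text
case z>30 2171 ((515.2615966796875, 88.94155883789062), (341.9363098144531, 105.9101333618164), 24.27203941345215) 0.05174629948829361 [0.04157181 0.06204807]
lid white 1459 ((507.94927978515625, 84.70449829101562), (329.47314453125, 89.48757934570312), 26.8465633392334) 0.051119730512741476 [0.04197573 0.0641913 ]
tab 125 ((505.00836181640625, 47.358184814453125), (288.6834716796875, 41.217735290527344), 39.98923110961914) 0.07223557353154118 [0.06012592 0.06770426]
dock 1118 ((520.6802978515625, -115.82217407226562), (105.53216552734375, 310.5462951660156), 77.05448913574219) 0.02118094443355087 [0.00468877 0.04773429]
guides 66 ((644.4641723632812, -133.18014526367188), (7.108224391937256, 33.46156311035156), 15.743742942810059) 0.04429553288150708 [0.03335043 0.05080739]
cup 140 ((608.5802001953125, -0.9839496612548828), (43.37614440917969, 43.311073303222656), 43.051918029785156) 0.032122774262314885 [0.02098581 0.0371871 ]
bottle 404 ((558.794677734375, -12.420989990234375), (355.8244934082031, 46.80861282348633), 1.0784492492675781) 0.07911238502923508 [0.04692158 0.08848028]
[ 0.47023402  0.01554778 -0.0027411 ]
[ 4.92845128e-01 -6.63150398e-03 -2.19930851e-04]
[ 0.44553323  0.21691903 -0.00523689]
```

View pics/crop.png

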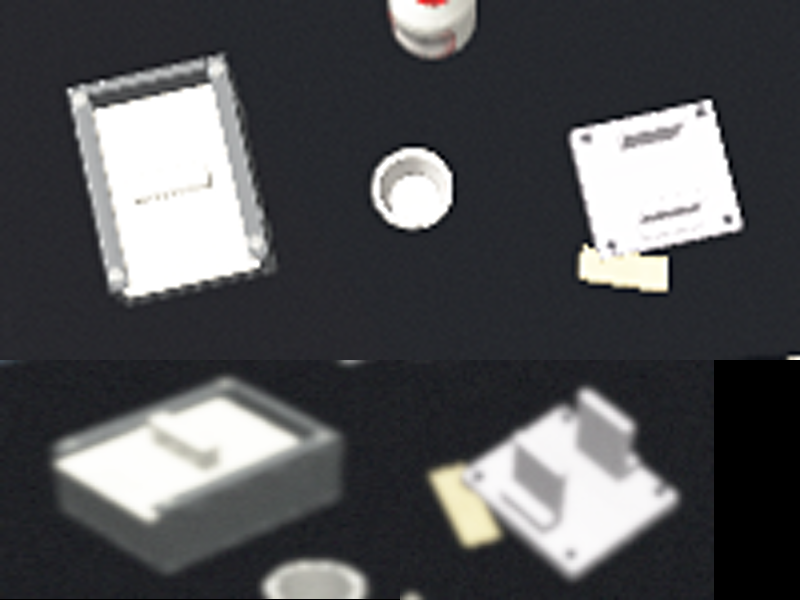

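The crop shows the white lid with its tab, slightly open at the back. The tracks open towards the robot (bottom of the top image), and the tab is at about top (239,177). The turquoise plate is ruled out. Next I measure with outliers removed.

```bash
cat >> h.py <<'E'
def unray(uv,c,z):
    "pinhole pixels -> world points on plane z"
    K=np.array(c["intrinsics"]);T=np.linalg.inv(np.array(c["world_to_cam"]))
    uv=np.atleast_2d(uv).astype(float)
    r=np.c_[(uv[:,0]-K[0,2])/K[0,0],-(uv[:,1]-K[1,2])/K[1,1],-np.ones(len(uv))]@T[:3,:3].T
    return T[:3,3]+r*((z-T[2,3])/r[:,2])[:,None]
def rect(m,c,z,name):
    n,l,s,_=cv2.connectedComponentsWithStats(m.astype(np.uint8));k=1+s[1:,4].argmax()
    v,u=np.nonzero(l==k);q=unray(np.c_[u,v],c,z)
    rc=cv2.minAreaRect((q[:,:2]*1000).astype(np.float32));print(name,len(q),np.round(rc[0],1),np.round(rc[1],1),round(rc[2],1),"mean",(q.mean(0)*1000).round(1));return rc
E
python3 - <<'E'
from h import *
p=cv2.imread("pics/top0.png");d=np.load("top0.npy");c=calibration("top");P=pts(d,c);z=P[...,2]
print("cam",np.linalg.inv(c["world_to_cam"])[:3,3])
def R_(r):
    m=np.zeros(d.shape,bool);m[r[0]:r[1],r[2]:r[3]]=1;return m
g=p.min(2)
case=R_((135,215,205,270));dock=R_((150,198,330,390))
rect(case&(g>75),c,.053,"case bright")
rect(case&(g>200),c,.046,"lid")
rect(case&(z>.058)&(z<.075),c,.065,"tab")
rect(dock&(g>200)&(p[...,0]>200),c,.008,"dock white")
for k in((150,175,335,385),(175,193,335,385)):
    m=R_(k)&(z>.035)&(z<.055);q=P[m];print("guide",len(q),np.median(q,0))
rect(R_((160,195,283,312))&(g>100),c,.036,"cup")
m=R_((110,150,285,320))&(z>.04)&(z<.095);print("bottle",P[m].min(0),P[m].max(0),np.median(P[m],0))
s=read_state();print("wrist cal",calibration("wrist"))
E
```

```text
cam [ 0.38117458 -0.02961227  1.07783714]
case bright 2237 [607.5 130.7] [126.4  91.2] 14.0 mean [606.8 131.4  53. ]
lid 1471 [604.  128.4] [106.9  77.5] 13.9 mean [602.5 130.6  46. ]
tab 124 [603.6 130. ] [13.6 44.1] 14.2 mean [603.7 130.2  65. ]
dock white 1191 [ 613.  -134.3] [90.5 94.8] 13.3 mean [ 616.8 -136.9    8. ]
guide 59 [ 0.64408456 -0.13312559  0.04710095]
guide 55 [ 0.59939998 -0.14406458  0.04743423]
cup 332 [6.082e+02 2.000e-01] [43.1 42.2] 0.8 mean [608.  -0.  36.]
bottle [ 0.69265629 -0.04593403  0.04020125] [0.76183339 0.01393474 0.09246722] [ 0.709232   -0.01084457  0.06388358]
wrist cal {'intrinsics': array([[309.70691629,   0.        , 323.32951117],
       [  0.        , 309.70691629, 201.13291459],
       [  0.        ,   0.        ,   1.        ]]), 'world_to_cam': array([[ 0.3131182 , -0.94971104, -0.00243572, -0.67352912],
       [ 0.89876761,  0.29714901, -0.32236508,  0.04222513],
       [ 0.30687745,  0.09874923,  0.94661229, -0.38176238],
       [ 0.        ,  0.        ,  0.        ,  1.        ]])}
```

```bash
cat > go.py <<'E'
# usage: go.py x y z yaw_deg(tool x axis) -> tool-frame shift (mm) and roll
import sys
from h import *
s=read_state();M=R.from_rotvec(s["tcp_rot"]).as_matrix();p=s["tool_pos"]
t=np.array(list(map(float,sys.argv[1:4])));yaw=float(sys.argv[4])
cy=np.degrees(np.arctan2(M[1,0],M[0,0]));roll=(cy-yaw+180)%360-180
print("pos",p.round(4),"yaw",round(cy,2),"tilt",np.degrees(np.arccos(-M[2,2])).round(2),"d(tool)",(M.T@(t-p)).round(4),"roll",round(roll,2),"q6",s["q"][5].round(2),"t",s["time"].round(2),"w",round(s["width"],3),"F",s["wrist_force"].round(1),s["grip_force"])
E
python3 go.py .604 .130 .20 104
python3 - <<'E'
from h import *
s=read_state();M=R.from_rotvec(s["tcp_rot"]).as_matrix();C=np.linalg.inv(calibration("wrist")["world_to_cam"])
print("cam in tool",M.T@(C[:3,3]-s["tool_pos"]),"\n",(M.T@C[:3,:3]).round(3))
E
```

```text
cam in tool [ 0.08285567 -0.00016121 -0.14327107] 
 [[-0.     0.947  0.322]
 [ 1.     0.     0.   ]
 [ 0.     0.322 -0.947]]Traceback (most recent call last):
  File "go.py", line 7, in <module>
    print("pos",p.round(4),"yaw",round(cy,2),"tilt",np.degrees(np.arccos(-M[2,2])).round(2),"d(tool)",(M.T@(t-p)).round(4),"roll",round(roll,2),"q6",s["q"][5].round(2),"t",s["time"].round(2),"w",round(s["width"],3),"F",s["wrist_force"].round(1),s["grip_force"])
                                                                                                                                                                            ^^^^^^^^^^^^^^^
AttributeError: 'float' object has no attribute 'round'
```

```bash
sed -i 's/s\["time"\].round(2)/round(s["time"],2)/' go.py; python3 go.py .604 .130 .20 104
```

```text
pos [ 0.2114 -0.6403  0.2301] yaw 18.27 tilt 0.12 d(tool) [ 0.6143 -0.6084  0.0314] roll -85.73 q6 -0.04 t 0.1 w 1.002 F [ 0.4 -0.2 -0.3] 0.0
```

Request:
{"name": "step_arm", "arguments": {"commands": [{"fingers":0.06,"dx":0.614,"dy":-0.608,"dz":0.03,"roll":-85.7},{"fingers":0.06,"dx":0.614,"dy":-0.608,"dz":0.03,"roll":-85.7},{"fingers":0.06,"dx":0.614,"dy":-0.608,"dz":0.03,"roll":-85.7},{"fingers":0.06,"dx":0.614,"dy":-0.608,"dz":0.03,"roll":-85.7},{"fingers":0.06,"dx":0.614,"dy":-0.608,"dz":0.03,"roll":-85.7},{"fingers":0.06,"dx":0.614,"dy":-0.608,"dz":0.03,"roll":-85.7},{"fingers":0.06,"dx":0.614,"dy":-0.608,"dz":0.03,"roll":-85.7},{"fingers":0.06,"dx":0.614,"dy":-0.608,"dz":0.03,"roll":-85.7}]}}

```text
time: 1.1
tool_pos: [0.4389, -0.1938, 0.2137]
tcp_rot: [1.928, 2.481, 0.0]
wrist_force: [0.7, -0.1, 0.6]
width: 0.474
grip_force: 0.0
```

```bash
python3 go.py .604 .130 .20 104
```

```text
pos [ 0.4389 -0.1938  0.2137] yaw 104.3 tilt 0.01 d(tool) [0.273  0.24   0.0137] roll 0.3 q6 -0.72 t 1.1 w 0.474 F [ 0.7 -0.1  0.6] 0.0
```

Request:
{"name": "step_arm", "arguments": {"commands": [{"fingers":0.06,"dx":0.273,"dy":0.24,"dz":0.014,"roll":0.3},{"fingers":0.06,"dx":0.273,"dy":0.24,"dz":0.014,"roll":0.3},{"fingers":0.06,"dx":0.273,"dy":0.24,"dz":0.014,"roll":0.3},{"fingers":0.06,"dx":0.273,"dy":0.24,"dz":0.014,"roll":0.3},{"fingers":0.06,"dx":0.273,"dy":0.24,"dz":0.014,"roll":0.3},{"fingers":0.06,"dx":0.273,"dy":0.24,"dz":0.014,"roll":0.3},{"fingers":0.06,"dx":0.273,"dy":0.24,"dz":0.014,"roll":0.3},{"fingers":0.06,"dx":0.273,"dy":0.24,"dz":0.014,"roll":0.3}]}}

```text
time: 2.1
tool_pos: [0.6048, 0.1267, 0.1991]
tcp_rot: [-1.94, -2.47, 0.003]
wrist_force: [-0.1, 0.0, 0.6]
width: 0.469
grip_force: 0.0
```

```bash
cat >> h.py <<'E'
def wunray(uv,c,z):
    "fisheye pixels -> world points on plane z"
    K=np.array(c["intrinsics"]);T=np.linalg.inv(np.array(c["world_to_cam"]))
    uv=np.atleast_2d(uv).astype(float)
    n=cv2.fisheye.undistortPoints(uv[:,None],K,np.zeros(4))[:,0]
    r=np.c_[n[:,0],-n[:,1],-np.ones(len(n))]@T[:3,:3].T
    return T[:3,3]+r*((z-T[2,3])/r[:,2])[:,None]
def wpts(d,c):
    K=np.array(c["intrinsics"]);T=np.linalg.inv(np.array(c["world_to_cam"]))
    v,u=np.mgrid[:d.shape[0],:d.shape[1]]
    n=cv2.fisheye.undistortPoints(np.c_[u.ravel(),v.ravel()].astype(float)[:,None],K,np.zeros(4)).reshape(d.shape+(2,))
    P=np.stack([n[...,0]*d,-n[...,1]*d,-d],-1)
    return P@T[:3,:3].T+T[:3,3]
E
python3 - <<'E'
from h import *
c=calibration("wrist");p,d=read_camera("wrist");cv2.imwrite("pics/w1.png",p);np.save("w1.npy",d);np.savez("w1c.npz",**c)
P=wpts(d,c);z=P[...,2]
near=np.hypot(P[...,0]-.604,P[...,1]-.13)<.035
m=near&(z>.056)&(z<.072);q=P[m];print(len(q),cv2.minAreaRect((q[:,:2]*1000).astype(np.float32)),np.median(q,0),np.percentile(q[:,2],[10,50,90]))
near=np.hypot(P[...,0]-.604,P[...,1]-.13)<.09
g=p.min(2)
m=near&(z>.035)&(z<.052)&(g>150);rec=P[m];print("lid",len(rec),cv2.minAreaRect((rec[:,:2]*1000).astype(np.float32)),np.median(rec,0))
E
python3 go.py .604 .130 .20 104
```

```text
630 ((602.6575317382812, 132.1746368408203), (13.265457153320312, 43.590484619140625), 13.961609840393066) [0.60284705 0.13453715 0.06637722] [0.06070152 0.06637722 0.0673238 ]
lid 6169 ((601.9024047851562, 136.27450561523438), (106.45890808105469, 80.83248138427734), 15.022945404052734) [0.60147138 0.13282176 0.04665875]
pos [0.6048 0.1261 0.1994] yaw 103.64 tilt 0.09 d(tool) [ 0.0039  0.0001 -0.0006] roll -0.36 q6 -0.07 t 2.15 w 0.47 F [ 0.6 -0.8  0.4] 0.0
```

View pics/w1.png

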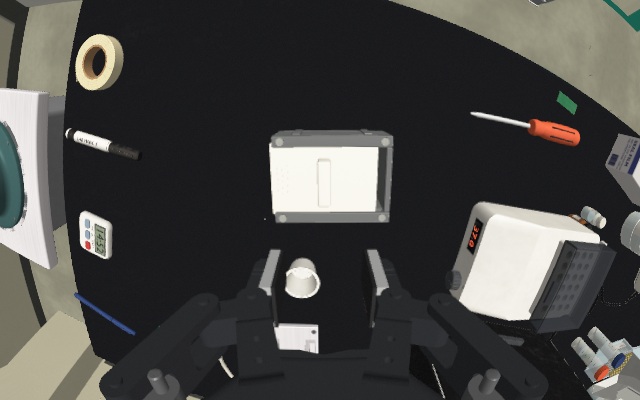

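The wrist view shows the lid's tab at (324,183), centred between the finger columns (272 and 377), and the tracks opening to the left (towards the robot). Tab at (0.6027, 0.132), axis 14°. Going down.

```bash
python3 go.py .6027 .132 .0485 104
```

```text
pos [0.6048 0.1261 0.1994] yaw 103.64 tilt 0.09 d(tool) [ 0.0063 -0.0004  0.1509] roll -0.36 q6 -0.07 t 2.15 w 0.47 F [ 0.6 -0.8  0.4] 0.0
```

Request:
{"name": "step_arm", "arguments": {"commands": [{"fingers":0.06,"dx":0.006,"dy":0,"dz":0.05,"roll":-0.4},{"fingers":0.06,"dx":0.006,"dy":0,"dz":0.1,"roll":-0.4},{"fingers":0.06,"dx":0.006,"dy":0,"dz":0.13,"roll":-0.4},{"fingers":0.06,"dx":0.006,"dy":0,"dz":0.145,"roll":-0.4},{"fingers":0.06,"dx":0.006,"dy":0,"dz":0.15,"roll":-0.4},{"fingers":0.06,"dx":0.006,"dy":0,"dz":0.15,"roll":-0.4}]}}

```text
time: 2.9
tool_pos: [0.605, 0.1325, 0.0511]
tcp_rot: [1.933, 2.475, 0.002]
wrist_force: [0.9, 0.1, -1.1]
width: 0.468
grip_force: 0.0
```

Request:
{"name": "step_arm", "arguments": {"commands": [{"fingers":1,"dx":0,"dy":0,"dz":0},{"fingers":1,"dx":0,"dy":0,"dz":0},{"fingers":1,"dx":0,"dy":0,"dz":0},{"fingers":1,"dx":0,"dy":0,"dz":0},{"fingers":1,"dx":0,"dy":0,"dz":0},{"fingers":1,"dx":0,"dy":0,"dz":0}], "squeeze": 40}}

```text
invalid input
```

```bash
python3 go.py .6027 .132 .0485 104
```

```text
pos [0.605  0.1325 0.0511] yaw 104.03 tilt 0.1 d(tool) [ 0.     -0.0024  0.0026] roll 0.03 q6 -0.07 t 2.9 w 0.468 F [ 0.9  0.1 -1.1] 0.0
```

Request:
{"name": "step_arm", "arguments": {"commands": [{"fingers":0.06,"dx":0,"dy":-0.002,"dz":0.002,"roll":0},{"fingers":1,"dx":0,"dy":-0.002,"dz":0.002,"roll":0},{"fingers":1,"dx":0,"dy":-0.002,"dz":0.002,"roll":0},{"fingers":1,"dx":0,"dy":-0.002,"dz":0.002,"roll":0},{"fingers":1,"dx":0,"dy":-0.002,"dz":0.002,"roll":0},{"fingers":1,"dx":0,"dy":-0.002,"dz":0.002,"roll":0}], "squeeze": 40}}

```text
time: 3.65
tool_pos: [0.6028, 0.1326, 0.0488]
tcp_rot: [1.932, 2.476, 0.002]
wrist_force: [-0.4, -0.5, 5.6]
width: 0.132
grip_force: 40.5
```

```bash
python3 go.py .6027 .132 .0485 104
```

```text
pos [0.6028 0.1326 0.0488] yaw 104.07 tilt 0.07 d(tool) [-0.0005 -0.0003  0.0003] roll 0.07 q6 -0.07 t 3.65 w 0.132 F [-0.4 -0.5  5.6] 40.54227948188782
```

Request:
{"name": "step_arm", "arguments": {"commands": [{"fingers":1,"dx":0,"dy":-0.004,"dz":-0.001,"roll":0},{"fingers":1,"dx":0,"dy":-0.012,"dz":-0.001,"roll":0},{"fingers":1,"dx":0,"dy":-0.024,"dz":-0.001,"roll":0},{"fingers":1,"dx":0,"dy":-0.036,"dz":-0.001,"roll":0},{"fingers":1,"dx":0,"dy":-0.048,"dz":-0.001,"roll":0}]}}

```text
time: 4.28
tool_pos: [0.5544, 0.1204, 0.0488]
tcp_rot: [-1.933, -2.476, 0.001]
wrist_force: [0.4, 0.4, 1.3]
width: 0.123
grip_force: 39.9
```

Request:
{"name": "step_arm", "arguments": {"commands": [{"fingers":1,"dx":0,"dy":-0.012,"dz":0,"roll":0},{"fingers":1,"dx":0,"dy":-0.024,"dz":0,"roll":0},{"fingers":1,"dx":0,"dy":-0.036,"dz":0,"roll":0},{"fingers":1,"dx":0,"dy":-0.048,"dz":0,"roll":0},{"fingers":1,"dx":0,"dy":-0.06,"dz":0,"roll":0},{"fingers":1,"dx":0,"dy":-0.07,"dz":0,"roll":0},{"fingers":1,"dx":0,"dy":-0.079,"dz":0,"roll":0},{"fingers":1,"dx":0,"dy":-0.08,"dz":0,"roll":0}]}}

```text
time: 5.28
tool_pos: [0.4773, 0.1011, 0.0488]
tcp_rot: [-1.933, -2.476, 0.001]
wrist_force: [0.9, 0.3, 0.5]
width: 0.13
grip_force: 39.7
```

```bash
python3 - <<'E'
from h import *
c=calibration("scene");p,d=read_camera("scene");cv2.imwrite("pics/s2.png",cv2.resize(p[100:300,180:440],None,fx=3,fy=3)[:600,:780])
E
python3 go.py .482 .102 .0085 104
```

```text
pos [0.4777 0.1012 0.0489] yaw 104.06 tilt 0.0 d(tool) [-0.0003  0.0043  0.0404] roll 0.06 q6 -0.09 t 5.33 w 0.133 F [ 0.4  0.8 -1.2] 39.71705675125122
```

View pics/s2.png

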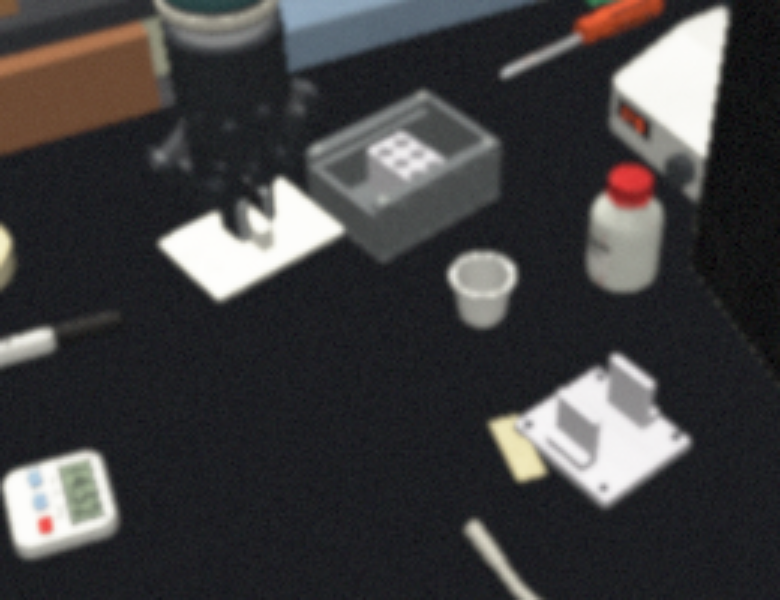

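The lid is wholly out of the case, held level at crop (255,235). The block stands open in the case at crop (405,155). Laying the lid down here.

Request:
{"name": "step_arm", "arguments": {"commands": [{"fingers":1,"dx":0,"dy":0,"dz":0.012,"roll":0},{"fingers":1,"dx":0,"dy":0,"dz":0.024,"roll":0},{"fingers":1,"dx":0,"dy":0,"dz":0.033,"roll":0},{"fingers":1,"dx":0,"dy":0,"dz":0.038,"roll":0},{"fingers":1,"dx":0,"dy":0,"dz":0.04,"roll":0},{"fingers":1,"dx":0,"dy":0,"dz":0.041,"roll":0},{"fingers":1,"dx":0,"dy":0,"dz":0.041,"roll":0}]}}

```text
time: 6.2
tool_pos: [0.4783, 0.1013, 0.0082]
tcp_rot: [1.932, 2.477, 0.001]
wrist_force: [-0.7, -0.3, -0.4]
width: 0.13
grip_force: 39.7
```

Request:
{"name": "step_arm", "arguments": {"commands": [{"fingers":1,"dx":0,"dy":0,"dz":0.001,"roll":0},{"fingers":1,"dx":0,"dy":0,"dz":0.001,"roll":0}]}}

```text
time: 6.45
tool_pos: [0.4785, 0.1014, 0.0078]
tcp_rot: [1.932, 2.476, 0.001]
wrist_force: [-2.7, -0.8, 5.0]
width: 0.126
grip_force: 40.5
```

Contact. Releasing and rising.

Request:
{"name": "step_arm", "arguments": {"commands": [{"fingers":0.3,"dx":0,"dy":0,"dz":0,"roll":0},{"fingers":0.3,"dx":0,"dy":0,"dz":0,"roll":0},{"fingers":0.3,"dx":0,"dy":0,"dz":0,"roll":0},{"fingers":0.3,"dx":0,"dy":0,"dz":-0.03,"roll":0},{"fingers":0.0,"dx":0,"dy":0,"dz":-0.09,"roll":0},{"fingers":-0.13,"dx":0,"dy":0.02,"dz":-0.15,"roll":0},{"fingers":-0.13,"dx":0,"dy":0.08,"dz":-0.19,"roll":0},{"fingers":-0.13,"dx":0,"dy":0.14,"dz":-0.19,"roll":0}]}}

```text
time: 7.45
tool_pos: [0.6113, 0.1345, 0.2016]
tcp_rot: [1.929, 2.472, 0.01]
wrist_force: [0.3, -0.6, 0.4]
width: 0.569
grip_force: 0.0
```

```bash
python3 - <<'E'
from h import *
c=calibration("wrist");p,d=read_camera("wrist");cv2.imwrite("pics/w3.png",p);np.save("w3.npy",d);np.savez("w3c.npz",**c)
P=wpts(d,c);z=P[...,2];g=p.min(2)
def show(m,n):
    k,l,s,_=cv2.connectedComponentsWithStats(m.astype(np.uint8));q=P[l==1+s[1:,4].argmax()]
    print(n,len(q),cv2.minAreaRect((q[:,:2]*1000).astype(np.float32)),np.median(q,0),q.mean(0))
def near(x,y,r):return np.hypot(P[...,0]-x,P[...,1]-y)<r
show(near(.612,.133,.05)&(z>.033)&(z<.043)&(g>100),"block")
show(near(.48,.10,.09)&(g>150)&(z>-.01)&(z<.03),"lid")
show(near(.622,-.138,.09)&(g>150)&(z>-.01)&(z<.016),"dock plate")
show(near(.612,.133,.1)&(z>.046)&(z<.06),"rim")
E
python3 go.py .612 .133 .2 104
```

```text
block 1708 ((612.5428466796875, 131.26397705078125), (78.0078125, 65.26644897460938), 13.952466011047363) [0.61706048 0.12751475 0.03946824] [0.61753575 0.12835655 0.03912127]
lid 5093 ((480.3526306152344, 100.639892578125), (107.37677764892578, 75.8348388671875), 13.908604621887207) [0.48583326 0.10436439 0.00563788] [0.48368659 0.10370044 0.00718995]
dock plate 949 ((626.2791748046875, -121.21101379394531), (64.50927734375, 57.219905853271484), 12.211220741271973) [ 0.62372841 -0.11126734  0.00831941] [ 0.62399744 -0.1122648   0.00767468]
rim 3101 ((610.9591064453125, 134.583740234375), (117.0016098022461, 88.5087890625), 14.061031341552734) [0.61955683 0.15754231 0.05355063] [0.61797861 0.13961677 0.05345458]
pos [0.6185 0.1362 0.1985] yaw 104.05 tilt 0.68 d(tool) [-0.0015 -0.007  -0.0016] roll 0.05 q6 -0.07 t 7.5 w 0.565 F [ 8.3  1.6 -0.6] 0.0
```

View pics/w3.png

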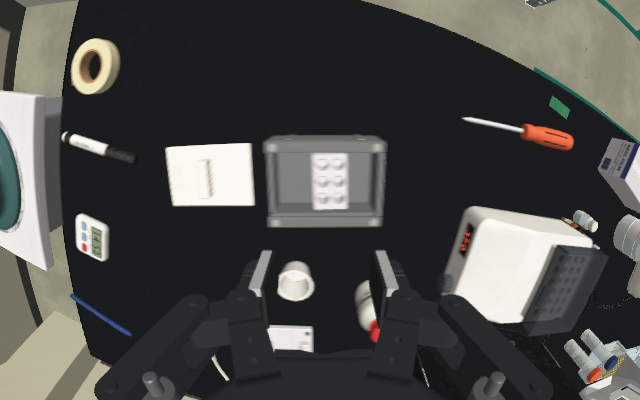

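The lid lies flat at (210,175), tab up. The block with its six wells is in the case at (329,181). I take one more reading of the block with the arm settled.

```bash
python3 - <<'E'
from h import *
read_camera("wrist");read_camera("wrist")
c=calibration("wrist");p,d=read_camera("wrist");g=p.min(2)
P=wunray(np.stack(np.meshgrid(np.arange(640),np.arange(400)),-1).reshape(-1,2),c,.039).reshape(400,640,3)
m=(np.hypot(P[...,0]-.617,P[...,1]-.13)<.04)
print(np.percentile(g[m],[5,25,50,75,95]))
for t in(150,170,190):
    k,l,s,_=cv2.connectedComponentsWithStats((m&(g>t)).astype(np.uint8));q=P[l==1+s[1:,4].argmax()]
    print(t,len(q),cv2.minAreaRect((q[:,:2]*1000).astype(np.float32)))
E
python3 go.py .617 .130 .2 104
```

```text
[102. 127. 129. 222. 236.]
150 2001 ((615.8760375976562, 135.95858764648438), (35.13642120361328, 60.30616760253906), 15.302742004394531)
170 1875 ((616.083251953125, 136.06619262695312), (34.614898681640625, 60.21979904174805), 15.323957443237305)
190 1671 ((615.8720703125, 135.65213012695312), (33.28634262084961, 58.87028121948242), 15.25446891784668)
pos [0.608  0.1339 0.1951] yaw 104.07 tilt 0.14 d(tool) [-0.0059  0.0077 -0.0049] roll 0.07 q6 -0.07 t 7.65 w 0.56 F [-0.4 -0.2 -0.3] 0.0
```

```bash
python3 go.py .616 .1358 .010 104.8
```

```text
pos [0.608  0.1339 0.1951] yaw 104.07 tilt 0.14 d(tool) [-1.000e-04  8.600e-03  1.851e-01] roll -0.73 q6 -0.07 t 7.65 w 0.56 F [-0.4 -0.2 -0.3] 0.0
```

Request:
{"name": "step_arm", "arguments": {"commands": [{"fingers":-0.13,"dx":0,"dy":0.003,"dz":0.05,"roll":-0.7},{"fingers":-0.13,"dx":0,"dy":0.003,"dz":0.1,"roll":-0.7},{"fingers":-0.13,"dx":0,"dy":0.003,"dz":0.12,"roll":-0.7},{"fingers":-0.13,"dx":0,"dy":0.003,"dz":0.12,"roll":-0.7},{"fingers":-0.13,"dx":0,"dy":0.003,"dz":0.12,"roll":-0.7},{"fingers":-0.13,"dx":0,"dy":0.003,"dz":0.12,"roll":-0.7}]}}

```text
time: 8.4
tool_pos: [0.6127, 0.1349, 0.0791]
tcp_rot: [1.916, 2.486, 0.005]
wrist_force: [-0.1, -0.3, 0.1]
width: 0.565
grip_force: 0.0
```

```bash
python3 go.py .616 .1358 .010 104.8
```

```text
pos [0.6127 0.1349 0.0791] yaw 104.77 tilt 0.26 d(tool) [0.0001 0.0032 0.0692] roll -0.03 q6 -0.08 t 8.4 w 0.565 F [-0.1 -0.3  0.1] 0.0
```

Request:
{"name": "step_arm", "arguments": {"commands": [{"fingers":-0.13,"dx":0,"dy":0.003,"dz":0.02,"roll":0},{"fingers":-0.13,"dx":0,"dy":0.003,"dz":0.04,"roll":0},{"fingers":-0.13,"dx":0,"dy":0.003,"dz":0.058,"roll":0},{"fingers":-0.13,"dx":0,"dy":0.003,"dz":0.067,"roll":0},{"fingers":-0.13,"dx":0,"dy":0.003,"dz":0.069,"roll":0},{"fingers":-0.13,"dx":0,"dy":0.003,"dz":0.069,"roll":0}]}}

```text
time: 9.15
tool_pos: [0.6139, 0.1353, 0.0075]
tcp_rot: [1.917, 2.488, 0.0]
wrist_force: [-0.7, 1.0, 0.3]
width: 0.565
grip_force: 0.0
```

Request:
{"name": "step_arm", "arguments": {"commands": [{"fingers":1,"dx":0,"dy":0,"dz":0,"roll":0},{"fingers":1,"dx":0,"dy":0,"dz":0,"roll":0},{"fingers":1,"dx":0,"dy":0,"dz":0,"roll":0},{"fingers":1,"dx":0,"dy":0,"dz":0,"roll":0}], "squeeze": 40}}

```text
time: 9.65
tool_pos: [0.6148, 0.1355, 0.0085]
tcp_rot: [1.917, 2.487, 0.003]
wrist_force: [1.5, 0.1, 4.5]
width: 0.394
grip_force: 41.1
```

Request:
{"name": "step_arm", "arguments": {"commands": [{"fingers":1,"dx":0,"dy":0,"dz":-0.02,"roll":0},{"fingers":1,"dx":0,"dy":0,"dz":-0.06,"roll":0},{"fingers":1,"dx":0,"dy":0,"dz":-0.11,"roll":0},{"fingers":1,"dx":-0.03,"dy":-0.04,"dz":-0.11,"roll":0},{"fingers":1,"dx":-0.065,"dy":-0.08,"dz":-0.11,"roll":0},{"fingers":1,"dx":-0.1,"dy":-0.12,"dz":-0.11,"roll":0},{"fingers":1,"dx":-0.13,"dy":-0.155,"dz":-0.11,"roll":0},{"fingers":1,"dx":-0.137,"dy":-0.165,"dz":-0.11,"roll":0}]}}

```text
time: 10.65
tool_pos: [0.4866, -0.0408, 0.1175]
tcp_rot: [-1.92, -2.485, 0.002]
wrist_force: [0.1, -0.1, -2.0]
width: 0.391
grip_force: 40.4
```

Request:
{"name": "step_arm", "arguments": {"commands": [{"fingers":1,"dx":0,"dy":0,"dz":0.04,"roll":0},{"fingers":1,"dx":0,"dy":0,"dz":0.075,"roll":0},{"fingers":1,"dx":0,"dy":0,"dz":0.095,"roll":0},{"fingers":1,"dx":0,"dy":0,"dz":0.105,"roll":0},{"fingers":1,"dx":0,"dy":0,"dz":0.11,"roll":0},{"fingers":1,"dx":0,"dy":0,"dz":0.11,"roll":0}]}}

```text
time: 11.4
tool_pos: [0.4896, -0.0391, 0.0079]
tcp_rot: [1.917, 2.488, 0.001]
wrist_force: [-0.3, -0.2, -1.2]
width: 0.392
grip_force: 40.4
```

```bash
python3 go.py .49 -.04 .003 104.8
```

```text
pos [ 0.4896 -0.0391  0.0079] yaw 104.78 tilt 0.04 d(tool) [-0.001   0.0002  0.0049] roll -0.02 q6 -0.39 t 11.4 w 0.392 F [-0.3 -0.2 -1.2] 40.40137588977814
```

Request:
{"name": "step_arm", "arguments": {"commands": [{"fingers":1,"dx":0,"dy":0,"dz":0.002,"roll":0},{"fingers":1,"dx":0,"dy":0,"dz":0.004,"roll":0},{"fingers":1,"dx":0,"dy":0,"dz":0.004,"roll":0}]}}

```text
time: 11.78
tool_pos: [0.4891, -0.0392, 0.0035]
tcp_rot: [1.918, 2.488, 0.0]
wrist_force: [-0.3, 0.8, -1.5]
width: 0.394
grip_force: 40.4
```

Request:
{"name": "step_arm", "arguments": {"commands": [{"fingers":1,"dx":0,"dy":0,"dz":0.001,"roll":0},{"fingers":1,"dx":0,"dy":0,"dz":0.001,"roll":0}]}}

```text
time: 12.02
tool_pos: [0.4891, -0.0393, 0.0035]
tcp_rot: [-1.918, -2.488, 0.0]
wrist_force: [-3.6, 0.2, 7.6]
width: 0.391
grip_force: 41.5
```

Request:
{"name": "step_arm", "arguments": {"commands": [{"fingers":-0.13,"dx":0,"dy":0,"dz":0,"roll":0},{"fingers":-0.13,"dx":0,"dy":0,"dz":0,"roll":0},{"fingers":-0.13,"dx":0,"dy":0,"dz":0,"roll":0},{"fingers":-0.13,"dx":0,"dy":0,"dz":-0.04,"roll":0},{"fingers":-0.13,"dx":0,"dy":0,"dz":-0.09,"roll":0},{"fingers":-1,"dx":0,"dy":0,"dz":-0.13,"roll":10},{"fingers":-1,"dx":0,"dy":0,"dz":-0.16,"roll":20},{"fingers":-1,"dx":0,"dy":0,"dz":-0.16,"roll":30}]}}

```text
time: 13.02
tool_pos: [0.4915, -0.0396, 0.1659]
tcp_rot: [2.498, 1.897, 0.008]
wrist_force: [0.3, 0.5, -1.0]
width: 0.999
grip_force: 0.0
```

Request:
{"name": "step_arm", "arguments": {"commands": [{"fingers":-1,"dx":0,"dy":0,"dz":0,"roll":10},{"fingers":-1,"dx":0,"dy":0,"dz":0,"roll":20},{"fingers":-1,"dx":0,"dy":0,"dz":0,"roll":30},{"fingers":-1,"dx":0,"dy":0,"dz":0,"roll":40},{"fingers":-1,"dx":0,"dy":0,"dz":0,"roll":50},{"fingers":-1,"dx":0,"dy":0,"dz":0,"roll":60},{"fingers":-1,"dx":0,"dy":0,"dz":0,"roll":60},{"fingers":-1,"dx":0,"dy":0,"dz":0,"roll":60}]}}

```text
time: 14.02
tool_pos: [0.489, -0.0392, 0.1623]
tcp_rot: [-3.115, -0.408, 0.0]
wrist_force: [-1.0, -1.0, 1.2]
width: 1.001
grip_force: 0.0
```

```bash
python3 - <<'E'
from h import *
c=calibration("wrist");p,d=read_camera("wrist");g=p.min(2);cv2.imwrite("pics/w4.png",p)
uv=np.stack(np.meshgrid(np.arange(640),np.arange(400)),-1).reshape(-1,2)
def rc(z,x,y,r,t,n):
    P=wunray(uv,c,z).reshape(400,640,3);m=(np.hypot(P[...,0]-x,P[...,1]-y)<r)&(g>t)
    k,l,s,_=cv2.connectedComponentsWithStats(m.astype(np.uint8));i=1+s[1:,4].argmax();q=P[l==i]
    print(n,t,len(q),s[i],cv2.minAreaRect((q[:,:2]*1000).astype(np.float32)))
for t in(150,180):rc(.034,.489,-.039,.045,t,"block")
for t in(120,160):rc(.008,.62,-.138,.075,t,"dock")
D=wpts(d,c);z=D[...,2]
m=(np.hypot(D[...,0]-.62,D[...,1]+.138)<.05)&(z>.035)&(z<.056)
k,l,s,_=cv2.connectedComponentsWithStats(m.astype(np.uint8))
for i in range(1,k):
    if s[i,4]>15:print("guide",s[i],cv2.minAreaRect((D[l==i][:,:2]*1000).astype(np.float32)),np.median(D[l==i],0))
E
python3 go.py .489 -.039 .16 13.8
```

```text
block 150 2430 [ 293  167   64   42 2430] ((492.09332275390625, -38.85358428955078), (39.20817184448242, 58.28276062011719), 14.91848087310791)
block 180 1894 [ 293  173   64   36 1894] ((489.4308776855469, -39.63355255126953), (33.659603118896484, 58.03097915649414), 14.917011260986328)
dock 120 6218 [ 396   45   95  102 6218] ((607.3511352539062, -132.86062622070312), (100.11752319335938, 99.83787536621094), 13.555484771728516)
dock 160 5995 [ 397   45   94  101 5995] ((607.8212890625, -133.08082580566406), (99.23096466064453, 98.3480453491211), 13.326263427734375)
guide [449  55  41  13 334] ((643.0265502929688, -132.3091278076172), (6.717472076416016, 35.060218811035156), 13.654813766479492) [ 0.64172603 -0.12972084  0.0489631 ]
guide [447 106  40  11 258] ((598.3760375976562, -143.22337341308594), (6.333529472351074, 34.73078536987305), 14.803205490112305) [ 0.59757731 -0.14003243  0.04950979]
pos [ 0.489  -0.0392  0.1623] yaw 14.9 tilt 0.01 d(tool) [ 0.0001 -0.0002  0.0023] roll 1.1 q6 1.18 t 14.07 w 0.998 F [ 0.6  0.5 -0.2] 0.0
```

View pics/w4.png

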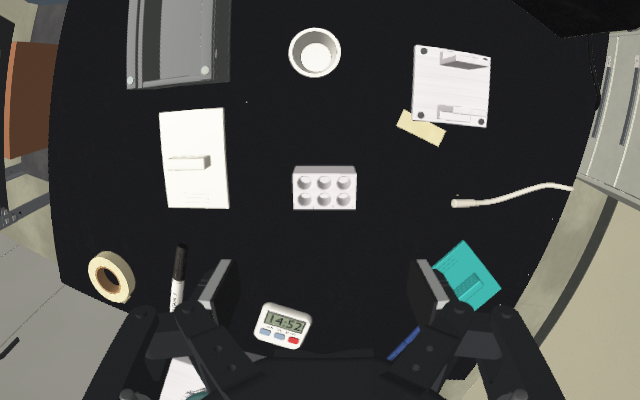

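The block stands wells up at (324,188), between the finger columns. The dock is at (450,86) with its guides at (465,60) and (462,111). Gripping the block by its short ends.

Request:
{"name": "step_arm", "arguments": {"commands": [{"fingers":-1,"dx":0,"dy":0,"dz":0.05,"roll":0},{"fingers":-1,"dx":0,"dy":0,"dz":0.1,"roll":0},{"fingers":-1,"dx":0,"dy":0,"dz":0.135,"roll":0},{"fingers":-1,"dx":0,"dy":0,"dz":0.151,"roll":0},{"fingers":-1,"dx":0,"dy":0,"dz":0.151,"roll":0},{"fingers":-1,"dx":0,"dy":0,"dz":0.151,"roll":0}]}}

```text
time: 14.82
tool_pos: [0.4906, -0.0394, 0.0129]
tcp_rot: [3.115, 0.404, 0.004]
wrist_force: [1.0, -1.1, 0.9]
width: 1.003
grip_force: 0.0
```

Request:
{"name": "step_arm", "arguments": {"commands": [{"fingers":1,"dx":0,"dy":0,"dz":0,"roll":0},{"fingers":1,"dx":0,"dy":0,"dz":0,"roll":0},{"fingers":1,"dx":0,"dy":0,"dz":0,"roll":0},{"fingers":1,"dx":0,"dy":0,"dz":0,"roll":0}], "squeeze": 40}}

```text
time: 15.32
tool_pos: [0.4905, -0.0394, 0.013]
tcp_rot: [3.115, 0.404, 0.004]
wrist_force: [-1.3, -0.0, 5.8]
width: 0.67
grip_force: 44.1
```

```bash
python3 go.py .6207 -.1378 .10 13.8
```

```text
pos [ 0.4905 -0.0394  0.013 ] yaw 14.77 tilt 0.16 d(tool) [ 0.101   0.1284 -0.0866] roll 0.97 q6 1.18 t 15.32 w 0.67 F [-1.3 -0.   5.8] 44.077797532081604
```

Request:
{"name": "step_arm", "arguments": {"commands": [{"fingers":1,"dx":0,"dy":0,"dz":-0.03,"roll":0},{"fingers":1,"dx":0,"dy":0,"dz":-0.087,"roll":0},{"fingers":1,"dx":0.025,"dy":0.032,"dz":-0.087,"roll":1},{"fingers":1,"dx":0.05,"dy":0.064,"dz":-0.087,"roll":1},{"fingers":1,"dx":0.08,"dy":0.1,"dz":-0.087,"roll":1},{"fingers":1,"dx":0.097,"dy":0.122,"dz":-0.087,"roll":1},{"fingers":1,"dx":0.102,"dy":0.128,"dz":-0.087,"roll":1},{"fingers":1,"dx":0.102,"dy":0.128,"dz":-0.087,"roll":1}]}}

```text
time: 16.32
tool_pos: [0.6196, -0.1368, 0.0979]
tcp_rot: [-3.118, -0.376, 0.002]
wrist_force: [0.4, 0.1, -1.4]
width: 0.668
grip_force: 43.6
```

Request:
{"name": "step_arm", "arguments": {"commands": [{"fingers":1,"dx":0,"dy":0,"dz":0,"roll":0},{"fingers":1,"dx":0,"dy":0,"dz":0,"roll":0}]}}

```text
time: 16.58
tool_pos: [0.6194, -0.1363, 0.0984]
tcp_rot: [-3.118, -0.377, 0.001]
wrist_force: [-0.6, -0.4, -1.5]
width: 0.666
grip_force: 43.6
```

```bash
python3 - <<'E'
from h import *
c=calibration("wrist");p,d=read_camera("wrist");g=p.min(2);cv2.imwrite("pics/w5.png",p)
D=wpts(d,c);z=D[...,2]
m=(np.hypot(D[...,0]-.62,D[...,1]+.138)<.05)&(z>.035)&(z<.056)
k,l,s,_=cv2.connectedComponentsWithStats(m.astype(np.uint8))
for i in range(1,k):
    if s[i,4]>15:print("guide",s[i],cv2.minAreaRect((D[l==i][:,:2]*1000).astype(np.float32)),np.median(D[l==i],0))
uv=np.stack(np.meshgrid(np.arange(640),np.arange(400)),-1).reshape(-1,2)
m=(np.hypot(D[...,0]-.62,D[...,1]+.138)<.05)&(z>.113)&(z<.13)
k,l,s,_=cv2.connectedComponentsWithStats(m.astype(np.uint8));q=D[l==1+s[1:,4].argmax()]
print("block top",len(q),cv2.minAreaRect((q[:,:2]*1000).astype(np.float32)),np.median(q,0))
E
python3 go.py .6218 -.1376 .10 13.8
```

```text
guide [302 181  51  16 679] ((643.4140625, -132.53199768066406), (7.158793926239014, 33.39005661010742), 12.565476417541504) [ 0.64465917 -0.13255575  0.04893738]
block top 7600 ((618.55908203125, -136.12490844726562), (35.46125793457031, 84.7554702758789), 13.473546028137207) [ 0.62151868 -0.13601031  0.11963461]
pos [ 0.6196 -0.1364  0.0985] yaw 13.8 tilt 0.02 d(tool) [ 0.0018  0.0017 -0.0015] roll -0.0 q6 1.07 t 16.62 w 0.673 F [-0.4 -0.6 -1. ] 43.60498487949371
```

View pics/w5.png

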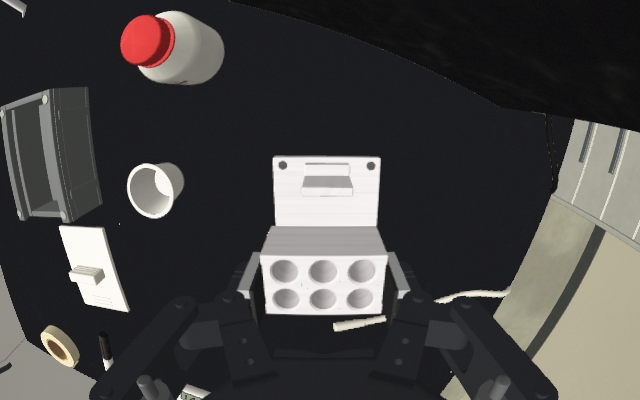

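The block hangs level with its wells up, at (323,283). The far guide is at (327,189), which agrees with the seat. I shift 2 mm each way and lower in stages.

Request:
{"name": "step_arm", "arguments": {"commands": [{"fingers":1,"dx":0.002,"dy":0.002,"dz":0,"roll":0},{"fingers":1,"dx":0.002,"dy":0.002,"dz":0.01,"roll":0},{"fingers":1,"dx":0.002,"dy":0.002,"dz":0.02,"roll":0},{"fingers":1,"dx":0.002,"dy":0.002,"dz":0.03,"roll":0},{"fingers":1,"dx":0.002,"dy":0.002,"dz":0.037,"roll":0},{"fingers":1,"dx":0.002,"dy":0.002,"dz":0.043,"roll":0},{"fingers":1,"dx":0.002,"dy":0.002,"dz":0.047,"roll":0},{"fingers":1,"dx":0.002,"dy":0.002,"dz":0.047,"roll":0}]}}

```text
time: 17.62
tool_pos: [0.6225, -0.1384, 0.0511]
tcp_rot: [-3.119, -0.376, 0.001]
wrist_force: [0.9, 0.1, -0.5]
width: 0.667
grip_force: 43.6
```

```bash
python3 go.py .6218 -.1376 .021 13.8
```

```text
pos [ 0.6225 -0.1384  0.0511] yaw 13.76 tilt 0.03 d(tool) [-0.0005 -0.001   0.0301] roll -0.04 q6 1.07 t 17.62 w 0.667 F [ 0.9  0.1 -0.5] 43.62934648990631
```

No contact, and the block is between the guides. Continuing down.

Request:
{"name": "step_arm", "arguments": {"commands": [{"fingers":1,"dx":-0.0005,"dy":0,"dz":0.007,"roll":0},{"fingers":1,"dx":-0.0005,"dy":0,"dz":0.014,"roll":0},{"fingers":1,"dx":-0.0005,"dy":0,"dz":0.02,"roll":0},{"fingers":1,"dx":-0.0005,"dy":0,"dz":0.025,"roll":0},{"fingers":1,"dx":-0.0005,"dy":0,"dz":0.028,"roll":0},{"fingers":1,"dx":-0.0005,"dy":0,"dz":0.028,"roll":0}]}}

```text
time: 18.38
tool_pos: [0.622, -0.1385, 0.0231]
tcp_rot: [-3.119, -0.377, 0.001]
wrist_force: [0.2, -0.7, -1.0]
width: 0.669
grip_force: 43.6
```

Request:
{"name": "step_arm", "arguments": {"commands": [{"fingers":1,"dx":0,"dy":0,"dz":0.001,"roll":0},{"fingers":1,"dx":0,"dy":0,"dz":0.001,"roll":0}]}}

```text
time: 18.62
tool_pos: [0.6224, -0.1386, 0.0226]
tcp_rot: [3.119, 0.376, 0.0]
wrist_force: [-0.4, 0.3, -1.5]
width: 0.672
grip_force: 43.6
```

Request:
{"name": "step_arm", "arguments": {"commands": [{"fingers":1,"dx":0,"dy":0,"dz":0.001,"roll":0},{"fingers":1,"dx":0,"dy":0,"dz":0.0015,"roll":0},{"fingers":1,"dx":0,"dy":0,"dz":0.0015,"roll":0}]}}

```text
time: 19.0
tool_pos: [0.6223, -0.1386, 0.0211]
tcp_rot: [3.119, 0.377, 0.0]
wrist_force: [-0.8, 0.3, 0.2]
width: 0.67
grip_force: 43.7
```

Request:
{"name": "step_arm", "arguments": {"commands": [{"fingers":1,"dx":0,"dy":0,"dz":0.001,"roll":0},{"fingers":1,"dx":0,"dy":0,"dz":0.001,"roll":0}]}}

```text
time: 19.25
tool_pos: [0.6223, -0.1386, 0.0211]
tcp_rot: [3.119, 0.377, -0.0]
wrist_force: [-2.9, 0.9, 6.9]
width: 0.673
grip_force: 44.4
```

Seated. Releasing and rising.

Request:
{"name": "step_arm", "arguments": {"commands": [{"fingers":-0.7,"dx":0,"dy":0,"dz":0,"roll":0},{"fingers":-0.7,"dx":0,"dy":0,"dz":0,"roll":0},{"fingers":-0.7,"dx":0,"dy":0,"dz":0,"roll":0},{"fingers":-0.7,"dx":0,"dy":0,"dz":-0.02,"roll":0},{"fingers":-0.7,"dx":0,"dy":0,"dz":-0.06,"roll":0},{"fingers":-0.7,"dx":-0.03,"dy":0,"dz":-0.12,"roll":0},{"fingers":-0.7,"dx":-0.06,"dy":0,"dz":-0.16,"roll":0},{"fingers":-0.7,"dx":-0.06,"dy":0,"dz":-0.16,"roll":0}]}}

```text
time: 20.25
tool_pos: [0.5659, -0.1544, 0.1869]
tcp_rot: [3.114, 0.374, 0.015]
wrist_force: [0.8, -0.6, 0.1]
width: 0.85
grip_force: 0.0
```

Request:
{"name": "step_arm", "arguments": {"commands": [{"fingers":-0.7,"dx":0,"dy":0,"dz":0,"roll":0},{"fingers":-0.7,"dx":0,"dy":0,"dz":0,"roll":0}]}}

```text
time: 20.5
tool_pos: [0.5634, -0.1524, 0.1785]
tcp_rot: [-3.118, -0.377, 0.004]
wrist_force: [-0.7, -0.1, 0.1]
width: 0.848
grip_force: 0.0
```

```bash
python3 - <<'E'
from h import *
c=calibration("wrist");p,d=read_camera("wrist");cv2.imwrite("pics/w6.png",p)
D=wpts(d,c);z=D[...,2]
def near(x,y,r):return np.hypot(D[...,0]-x,D[...,1]-y)<r
m=near(.621,-.138,.045)&(z>.036)&(z<.047);q=D[m];print("block top z",np.percentile(q[:,2],[10,50,90]),np.median(q,0),cv2.minAreaRect((q[:,:2]*1000).astype(np.float32)))
E
python3 go.py .6218 -.1376 .021 13.8
```

```text
block top z [0.04080737 0.04245243 0.04353353] [ 0.62106291 -0.13880725  0.04245243] ((623.9208984375, -138.24066162109375), (46.75111770629883, 58.59321594238281), 12.862702369689941)
pos [ 0.5634 -0.1524  0.1782] yaw 13.79 tilt 0.17 d(tool) [ 0.0606 -0.0002  0.1571] roll -0.01 q6 1.02 t 20.55 w 0.851 F [-0.3  1.2  0.1] 0.0
```

View pics/w6.png

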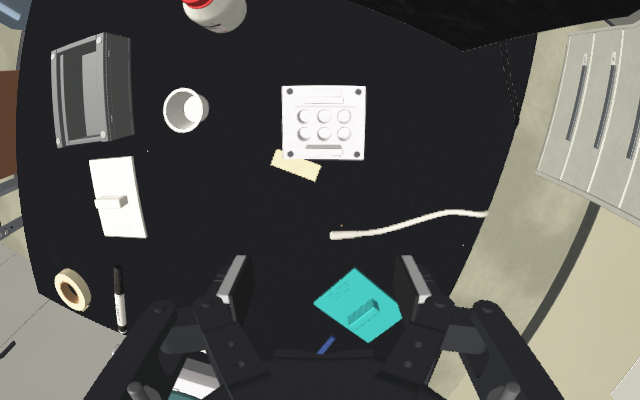

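The block sits wells up between the guides at (324,125), with its top at 42 mm as expected. The lid lies flat at (118,198), and the cup and bottle have not been touched. Handing in.

```bash
python3 -c "
from workcell import finish_job;print(finish_job())"
```

```text
the job is handed in; nothing more can be done
None
```

The job is handed in with no verdict returned: in the last camera look the lid lay flat on the bench, tab up, and the block stood wells up between the dock guides within about 1 mm of its seat; the bottle and cup were never touched, and it took about 20.6 s of the 64 s.

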